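# Shut the hasp of the big tool chest

### The job

Two grey steel chests stand on the bench with their hasps up. Swing the hasp of the larger chest over until it lies down flat over its staple, so that a padlock could go on. Leave the hasp of the smaller chest standing open as it is.

Things in the scene. Friction and masses are not known exactly. Their poses are not given: they have to be found in the camera images.
- hasp (a joint): Hasp of the larger chest: steel strap 130 mm long from its hinge, 36 wide, 4 thick, with a 12 mm wide slot 72 to 110 mm from the hinge for the staple. Rad: 0 = closed, flat on the chest over the staple; 1.57 = upright; more = leaning back over the lid (stop at 2.3). Starts at 1.35 to 1.9. Stiff hinge: it stays where it is left and must be pushed all the way (3 to 5 N at 50 mm from the hinge).
- staple (a point): Foot of the larger chest's staple (loop 24 mm high, 16 mm either way along x) on its flat top, 110 mm above the bench. Chest fixed, 260 (x) by 300 mm (y). z up, x to the chest's back. Hinge line along y, 90 mm behind this point in +x, 5 mm above the top; strap closed: reaches 40 mm past this point in -x, upper face 7 mm above the top. Lid behind hinge is clear 55 mm either side of centre.
- small_hasp (a joint): The hasp of the smaller chest, to be left alone: the same kind of strap, 85 mm long and 26 mm wide. Value in rad as for the larger one; it starts between 1.35 and 1.9.
- small_staple (a point): Foot of the smaller chest's staple, on its flat top 80 mm above the bench; that chest is fixed, 170 mm front to back by 190 mm wide; axes as for the larger one, its hinge line 56 mm behind this point in +x.

How it is judged:
By the outcome, as a careful person would: the job done as asked, in the order asked, and still so for the second after the job is handed in, with the robot touching nothing.
It also fails if it takes over 35 s, if anything falls off the work surface, if the arm or the gripper's body presses on something with over 40 N, if the wrist force passes 120 N, or if a joint passes its speed limit or range.

### The arm

A 7-joint arm with a two-finger parallel gripper is mounted at the origin on the work surface. World frame = base frame: x ahead of the robot, y to its left, z up, the work surface at z = 0. Lengths are in mm, angles in rad, forces in N, time in s.
With the tool pointing down it reaches from about 400 to 875 mm from the base axis. Payload 4.4 kg.
Tool frame: the origin (TCP) lies at the very end of the fingers, on their centre line; the grasp point (between the pads) lies 19 mm behind it; z points along the fingers, y is the direction in which the jaws open and shut (so a half turn about z gives the same grasp; the last joint's range is limited). The gripper opens to 85 mm and grips with 20 to 120 N. Pads are 22 mm wide; open, the fingers measure 114 mm over their backs; the gripper's body (76 mm by 85 mm) begins 54 mm behind the grasp point. The pads swing forward as they close: fully open they stand 13 mm farther back than shut.
Start: joints at [1.257, 0.628, 0.038, 1.517, -0.027, 0.996, -0.02], TCP at [159.454, -630.153, 231.313] pointing down, gripper open.
Joint ranges: [-3.06, 3.06], [-0.37, 2.12], [-1.25, 1.32], [0.18, 2.47], [-1.1, 4.24], [0.23, 1.98], [-2.94, 2.94]. Speed limits (rad/s): [2.57, 2.57, 3.14, 3.14, 3.14, 3.14, 3.14].

### API

Orientations are given as [roll, pitch, yaw] about the fixed x, y, z axes, in that order (R = Rz(yaw) Ry(pitch) Rx(roll)).
In Python, from cell import ctrl gives the robot as it stands.
- The arm moves only by the shell command python3 -m pendant 'ROWS'. ROWS is JSON, a list of rows, each a list of 7 numbers: the shift along the world's x, y, z in m, then the turn, a rotation vector about the world's x, y, z in rad, then the opening, from -1 (shut) to 1 (fully open). A call has 1 to 8 rows; each row is the pose to reach, as a shift and turn from the pose commanded when the call began; what a row does not reach only later rows make up. A row lasts 1/10 s, in which the tool goes at most 50 mm and 8.59 degrees, less where a joint would pass 70% of its speed; a pose out of reach is approached as far as the arm can. A call with a gripper value outside its range is refused whole. The fingers move at their own pace and stop on an object; the grip force is fixed at half the most. Time passes only in rows, so rows that repeat a pose let the fingers close. It gives the time, the measured TCP pose, the force and the opening at its end, in the units of the state.
- ctrl.read_state(): the state, without advancing time (a new reading comes with each control period).
- ctrl.get_image(name): name is "scene" or "side" or "wrist"; returns the picture (384x512x3 uint8, blue, green, red); there is no depth.
- ctrl.get_calibration(name): a dict with "fx", "fy", "cx", "cy" (pixels), "R" (3x3) and "t" (3): a world point X has camera coordinates R X + t. Camera axes: x right, y down, z forward; pixel columns grow to the right and rows downward; lengths in mm; the calibration is good to about 2 mm. The wrist camera is an equidistant fisheye: a pixel r from the principal point sees the ray r / f radians off the axis. A picture is of the moment at which its call begins: read the wrist's pose just before it. get_calibration takes no time and is no camera call; for the wrist camera it gives the pose at the moment of the call.
- ctrl.finish_job(): hands the job in, once; it reports no verdict.
The state is a dict: "clock": time; "qpos": joint angles; "qd": joint speeds; "tau": joint torques, N m; "eef_pos": TCP position; "tool_rot": TCP orientation; "force": force on the tool from outside, world axes, zero at the start; "torque": the same for the moment, N m; "width": finger opening in mm.
Only numpy, scipy, OpenCV 4.12 (cv2) and the standard library are available. Lean on these libraries where they do the work, as an engineer would, in place of code of your own. Each camera call takes 0.05 s, during which the arm holds its last target. There are 200 camera calls.

## Working session

There is one attempt and no reset: what is moved stays moved. The work goes in short steps, Python scripts to look and compute and a shell command to move; the robot and the scene stay as the last step left them, time stands still between calls to the robot, and variables do not carry over. Pictures are saved under pics/ and viewed, about 8 in all and at most 12, crops included, and the job is handed in when it is done.

```bash
mkdir -p pics; ls; python3 - <<'E'
from cell import ctrl
import cv2,numpy as np
print(ctrl.read_state())
for n in("scene","side"):
    cv2.imwrite(f"pics/{n}0.png",ctrl.get_image(n)); c=ctrl.get_calibration(n); print(n,c)
E
```

```text
pics
{'clock': 0.0, 'qpos': array([ 1.25716929,  0.62932168,  0.03845467,  1.51837693, -0.02697978,
        0.99631357, -0.02002401]), 'qd': array([ 2.33905918e-03,  2.22590729e-04,  1.15684995e-04,  3.24220244e-05,
       -2.23690501e-04,  1.24338659e-03,  7.51844226e-05]), 'tau': array([ 8.19315756e-05, -5.63404012e+01,  1.22606523e+00, -1.93451715e+01,
        1.08570023e-02,  1.04087984e-02, -2.77274481e-06]), 'eef_pos': array([ 159.30332718, -629.52378406,  230.40233122]), 'tool_rot': array([-3.13969209e+00,  4.86201499e-05,  2.47803581e-01]), 'force': array([-0.2493989 , -0.75186798,  0.64749567]), 'torque': array([ 0.01703725, -0.00324281, -0.02859578]), 'width': 85.45366001265657}
scene {'fx': 471.24960577611506, 'fy': 471.24960577611506, 'cx': 262.94946768442577, 'cy': 193.03122042348392, 'R': array([[-0.43712287,  0.89939953, -0.00201857],
       [ 0.71457788,  0.34593188, -0.60803749],
       [-0.54617035, -0.26722952, -0.79390575]]), 't': array([ 225.18213646, -273.36737506, 1332.73355485])}
side {'fx': 400.13973875124805, 'fy': 400.13973875124805, 'cx': 253.34800818973144, 'cy': 192.3327567823421, 'R': array([[-0.75485053, -0.65582035,  0.01001731],
       [-0.37763111,  0.42206539, -0.82416961],
       [ 0.53627925, -0.62590771, -0.56625445]]), 't': array([348.43795404, 291.18992932, 759.6041401 ])}
```

```bash
python3 - <<'E'
import cv2,numpy as np
a=cv2.imread("pics/scene0.png");b=cv2.imread("pics/side0.png")
cv2.imwrite("pics/s1.png",cv2.resize(a,(800,600),interpolation=cv2.INTER_CUBIC))
cv2.imwrite("pics/d1.png",cv2.resize(b,(800,600),interpolation=cv2.INTER_CUBIC))
E
```

```text
(no output)
```

View pics/s1.png

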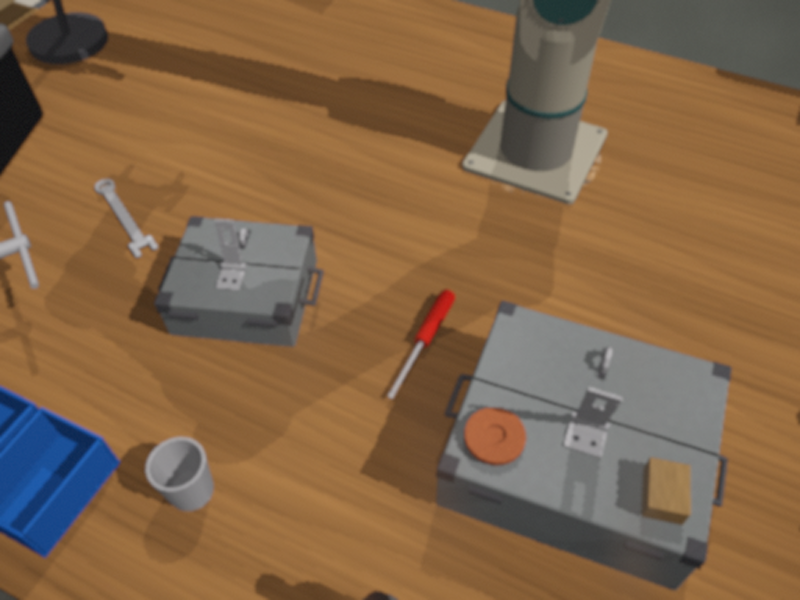

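View pics/d1.png

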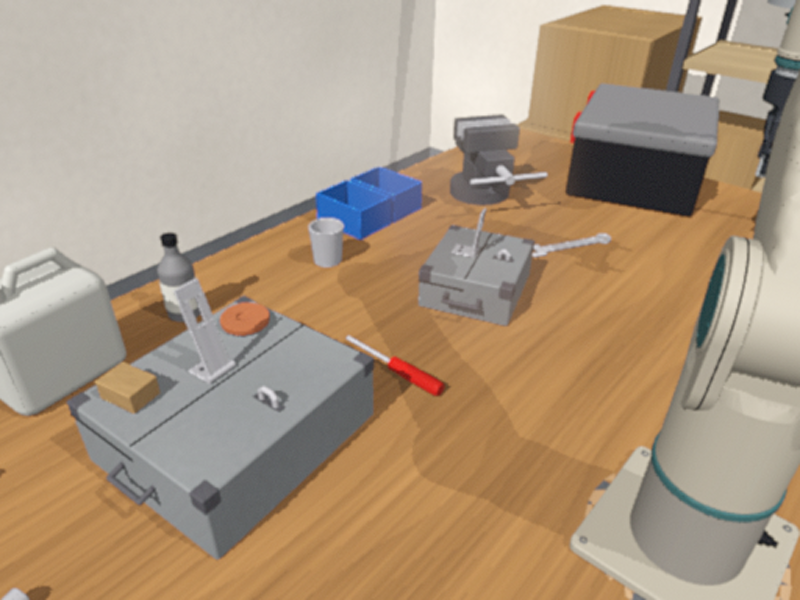

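```bash
cat > h.py <<'E'
from cell import ctrl
import numpy as np, cv2
C={n:ctrl.get_calibration(n) for n in("scene","side")}
S=1.5625
def plane(n,p,z):
    c=C[n];u,v=np.array(p)/S
    d=c["R"].T@np.array([(u-c["cx"])/c["fx"],(v-c["cy"])/c["fy"],1]);o=-c["R"].T@c["t"]
    return o+d*(z-o[2])/d[2]
def proj(n,X):
    c=C[n];q=c["R"]@np.array(X,float)+c["t"]
    return np.array([c["fx"]*q[0]/q[2]+c["cx"],c["fy"]*q[1]/q[2]+c["cy"]])
def P(n):
    c=C[n];return np.array([[c["fx"],0,c["cx"]],[0,c["fy"],c["cy"]],[0,0,1]])@np.c_[c["R"],c["t"]]
def tri(a,b):
    X=cv2.triangulatePoints(P("scene"),P("side"),np.array(a,float)[:,None]/S,np.array(b,float)[:,None]/S)
    X=(X[:3]/X[3]).ravel();return X,np.linalg.norm(proj("scene",X)*S-a),np.linalg.norm(proj("side",X)*S-b)
E
python3 - <<'E'
from h import *
np.set_printoptions(precision=1,suppress=True)
for k,p in dict(c1=(503,304),c2=(730,370),c3=(706,545),c4=(447,468),seamL=(468,377),seamR=(719,453),staple=(604,372),plate=(586,437)).items(): print(k,plane("scene",p,110))
for k,p in dict(c=(372,360),front=(215,497),back=(72,405),seam1=(132,444),seam2=(302,324),staple=(268,400),plate=(212,369)).items(): print("side",k,plane("side",p,110))
print(tri((605,395),(190,285)))
print(tri((590,388),(177,290)),tri((621,395),(203,280)))
for k,p in dict(st=(243,240),pl=(231,276)).items(): print("small",plane("scene",p,80))
E
python3 -c "
import cv2
a=cv2.imread('pics/scene0.png')[215:305,350:410];b=cv2.imread('pics/side0.png')[170:270,100:190]
import numpy as np
a=cv2.resize(a,(400,600),interpolation=2);b=cv2.resize(b[:90,:60],(400,600),interpolation=2)
cv2.imwrite('pics/crop1.png',np.hstack([a,b]))"
```

```text
c1 [433.5  97.3 110. ]
c2 [406.6 390.4 110. ]
c3 [640.5 411.3 110. ]
c4 [680.5 126.5 110. ]
seamL [558.6 100.2 110. ]
seamR [526.5 401.5 110. ]
staple [478.  249.8 110. ]
plate [573.8 257.1 110. ]
side c [422.2  97.2 110. ]
side front [393.1 377.  110. ]
side back [643.9 411.8 110. ]
side seam1 [528.5 396.2 110. ]
side seam2 [556.4 105.4 110. ]
side staple [467.4 243.1 110. ]
side plate [570.7 254.6 110. ]
(array([589.6, 255.6, 235.1]), np.float64(3.29832737239187), np.float64(3.7659600686292882))
(array([594.7, 251.8, 234.5]), np.float64(10.5164685242752), np.float64(11.513670114057039)) (array([580.5, 260.2, 240.9]), np.float64(14.699696699983576), np.float64(17.56055244960995))
small [ 467.8 -300.1   80. ]
small [ 533.4 -276.6   80. ]
```

View pics/crop1.png

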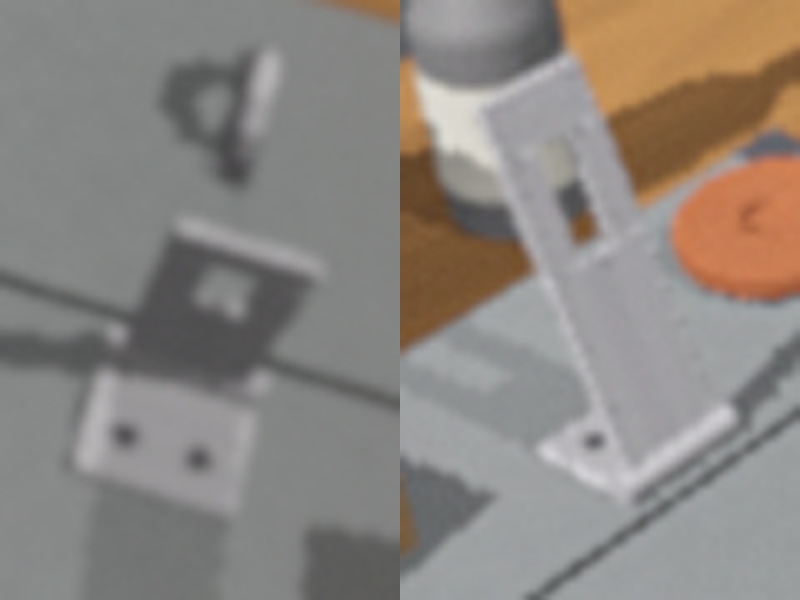

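The crop shows the larger hasp leaning slightly back: tip at scene (387.5,252), side (119.5,182); hinge knuckles at scene (378,269), side (142,237.6); staple base between crop px (235,180) and (265,130).

```bash
python3 - <<'E'
from h import *
np.set_printoptions(precision=1,suppress=True)
h1=plane("scene",(590.9,420.1),115);h2=plane("side",(222.4,371.3),115);print("hinge",h1,h2,tri((590.9,420.1),(222.4,371.3)))
print("tip",tri((605.5,394),(186.7,284.4)))
yaw=.097;ux=np.array([np.cos(yaw),np.sin(yaw),0])
# fit hinge xy + angle to tip pixels & hinge pixels
from scipy.optimize import least_squares
def f(p):
    h=np.array([p[0],p[1],115]);t=h+130*(-np.cos(p[2])*ux+np.sin(p[2])*np.array([0,0,1])); s=h-90*ux-[0,0,5]+[0,0,12]
    return np.r_[proj("scene",t)*S-(605.5,394),proj("side",t)*S-(186.7,284.4),proj("scene",h)*S-(590.9,420.1),proj("side",h)*S-(222.4,371.3), proj("scene",s)*S-(606,360),proj("side",s)*S-(268,395)]
r=least_squares(f,[562,256,1.7]);print(r.x,r.fun)
h=np.array([r.x[0],r.x[1],115]);print("staple",h-90*ux,"u",ux)
E
```

```text
hinge [552.9 255.5 115. ] [551.1 251.1 115. ] (array([551.8, 253.7, 114.6]), np.float64(1.7103098013389386), np.float64(2.11626175834943))
tip (array([590.5, 257.1, 237.4]), np.float64(1.79382625459818), np.float64(2.037165933883699))
[553.4 253.8   1.9] [-0.7 -1.6 -2.7 -0.4 -1.5 -0.2 -2.7  0.2 -0.4 -3.3 -0.4  0.1]
staple [463.8 245.1 115. ] u [1.  0.1 0. ]
```

```bash
python3 -m pendant '[[0,0,0.04,0,0,0,-1],[0.02,0.015,0.075,0,0,0,-1],[0.055,0.04,0.1,0,0,-0.05,-1],[0.09,0.07,0.1,0,0,-0.1,-1],[0.13,0.1,0.1,0,0,-0.15,-1],[0.17,0.13,0.1,0,0,-0.15,-1],[0.21,0.16,0.1,0,0,-0.15,-1],[0.25,0.19,0.1,0,0,-0.15,-1]]'; python3 -c "
from cell import ctrl
print(ctrl.read_state()['qpos'])"
```

```text
clock: 0.9
eef_pos: [410.7, -438.5, 331.1]
tool_rot: [-3.141, 0.0, 0.098]
force: [0.4, 0.7, -0.3]
width: 0.0
[ 0.7446512   0.46579011  0.04221986  1.52336187 -0.02069766  1.15345288
 -0.68231491]
```

```bash
python3 -m pendant '[[0.015,0.045,0,0,0,0,-1],[0.03,0.09,0,0,0,0,-1],[0.045,0.135,0,0,0,0,-1],[0.06,0.18,0,0,0,0,-1],[0.075,0.225,0,0,0,0,-1],[0.09,0.27,0,0,0,0,-1],[0.105,0.315,0,0,0,0,-1],[0.12,0.36,0,0,0,0,-1]]';  python3 -m pendant '[[0.015,0.045,0,0,0,0,-1],[0.03,0.09,0,0,0,0,-1],[0.045,0.135,0,0,0,0,-1],[0.06,0.18,0,0,0,0,-1],[0.075,0.225,0,0,0,0,-1],[0.095,0.27,0,0,0,0,-1],[0.11,0.31,0,0,0,0,-1],[0.12,0.34,0,0,0,0,-1]]'; python3 -c "
from cell import ctrl
print(ctrl.read_state()['qpos'])"
```

```text
clock: 1.7
eef_pos: [529.5, -78.3, 331.1]
tool_rot: [3.142, 0.0, 0.098]
force: [0.5, 0.2, 0.8]
width: 0.2
clock: 2.5
eef_pos: [649.3, 263.3, 330.2]
tool_rot: [-3.141, 0.001, 0.1]
force: [0.5, -0.7, -0.3]
width: 0.3
[-0.37062835  0.63951621 -0.10581164  1.20925742  0.06409474  1.2968626
 -1.94363401]
```

```bash
python3 -m pendant '[[0,0,-0.045,0,0,0,-1],[0,0,-0.09,0,0,0,-1],[0,0,-0.135,0,0,0,-1],[-0.015,-0.002,-0.135,0,0,0,-1],[-0.03,-0.003,-0.135,0,0,0,-1],[-0.03,-0.003,-0.135,0,0,0,-1]]'; python3 - <<'E'
from h import *
a=ctrl.get_image("scene")[190:310,330:430];b=ctrl.get_image("side")[130:250,80:180]
cv2.imwrite("pics/c2.png",np.hstack([cv2.resize(i,(400,480),interpolation=2) for i in(a,b)]))
E
```

```text
clock: 3.1
eef_pos: [617.3, 257.0, 195.4]
tool_rot: [3.141, 0.003, 0.099]
force: [0.3, 1.6, 0.1]
width: -0.1
```

View pics/c2.png

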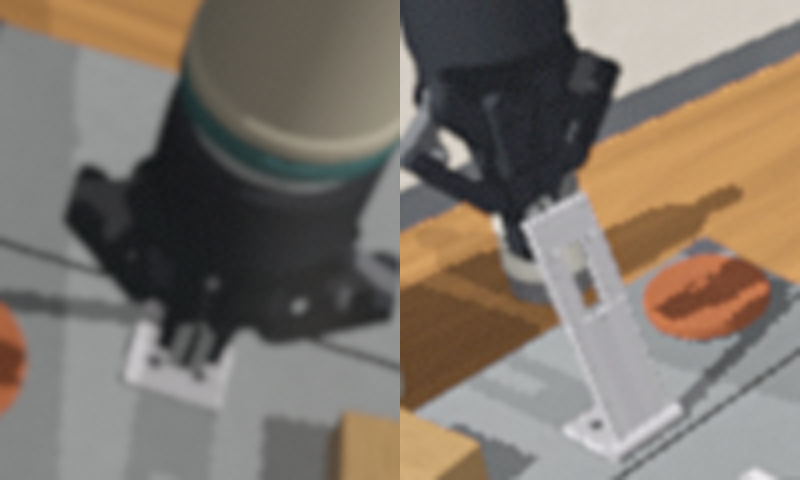

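The fingers stand behind the upright strap, centred on the hinge plate (crop px 190 vs plate 130–225). Push forward.

```bash
python3 -m pendant '[[-0.01,-0.001,0,0,0,0,-1],[-0.018,-0.002,0,0,0,0,-1],[-0.025,-0.0025,0,0,0,0,-1]]';  python3 -m pendant '[[-0.008,-0.001,0,0,0,0,-1],[-0.016,-0.0015,0,0,0,0,-1],[-0.024,-0.0025,0,0,0,0,-1],[-0.03,-0.003,0,0,0,0,-1]]'
```

```text
clock: 3.5
eef_pos: [595.6, 254.4, 197.0]
tool_rot: [-3.141, -0.003, 0.097]
force: [1.6, 0.1, 0.8]
width: 0.1
clock: 3.9
eef_pos: [563.6, 251.3, 196.4]
tool_rot: [3.142, 0.0, 0.098]
force: [1.6, 0.3, 0.2]
width: 0.1
```

```bash
python3 -m pendant '[[-0.01,-0.001,0,0,0,0,-1],[-0.02,-0.002,-0.003,0,0,0,-1],[-0.03,-0.003,-0.009,0,0,0,-1],[-0.039,-0.004,-0.016,0,0,0,-1],[-0.046,-0.0045,-0.024,0,0,0,-1],[-0.052,-0.005,-0.033,0,0,0,-1]]'; python3 - <<'E'
from h import *
a=ctrl.get_image("scene")[190:310,330:430];b=ctrl.get_image("side")[150:270,80:180]
cv2.imwrite("pics/c3.png",np.hstack([cv2.resize(i,(400,480),interpolation=2) for i in(a,b)]))
E
```

```text
clock: 4.5
eef_pos: [511.7, 246.3, 163.2]
tool_rot: [-3.142, -0.0, 0.098]
force: [0.5, 0.6, 2.7]
width: -0.4
```

View pics/c3.png

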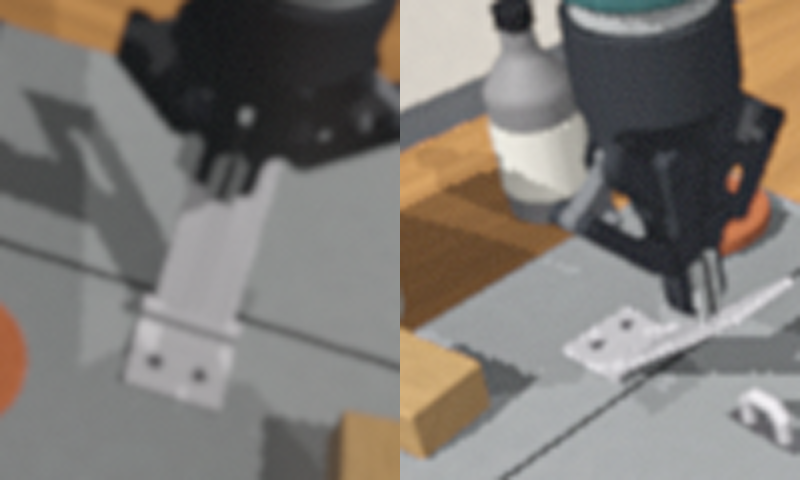

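Strap is about halfway down, with the fingertips on its back face about 70 mm from the hinge and short of the staple. Continue down.

```bash
python3 -m pendant '[[-0.004,-0.0005,-0.01,0,0,0,-1],[-0.007,-0.0005,-0.02,0,0,0,-1],[-0.008,-0.001,-0.028,0,0,0,-1],[-0.008,-0.001,-0.035,0,0,0,-1],[-0.008,-0.001,-0.04,0,0,0,-1]]'; python3 -m pendant '[[0,0,-0.003,0,0,0,-1],[0,0,-0.005,0,0,0,-1],[0,0,-0.006,0,0,0,-1],[0,0,-0.006,0,0,0,-1]]'
```

```text
clock: 5.1
eef_pos: [503.8, 245.1, 122.2]
tool_rot: [3.141, 0.002, 0.098]
force: [-1.5, 0.2, 3.1]
width: -0.0
clock: 5.5
eef_pos: [504.9, 245.3, 117.3]
tool_rot: [-3.141, -0.001, 0.098]
force: [0.2, -0.2, 0.6]
width: -0.2
```

```bash
python3 -m pendant '[[0,0,-0.001,0,0,0,-1],[0,0,-0.002,0,0,0,-1],[0,0,-0.002,0,0,0,-1]]'; python3 -m pendant '[[0,0,-0.001,0,0,0,-1],[0,0,-0.002,0,0,0,-1],[0,0,-0.002,0,0,0,-1]]'
```

```text
clock: 5.8
eef_pos: [505.2, 245.5, 117.0]
tool_rot: [-3.141, -0.002, 0.098]
force: [-3.0, -2.3, 12.8]
width: -0.1
clock: 6.1
eef_pos: [505.3, 245.5, 116.8]
tool_rot: [-3.141, -0.003, 0.097]
force: [-6.4, -2.8, 26.6]
width: -0.1
```

It stops firmly at z = 117, the height the closed strap's upper face should have. I'll retreat straight up and check.

```bash
python3 -m pendant '[[0,0,0.01,0,0,0,-1],[0,0,0.04,0,0,0,-1],[0,0,0.08,0,0,0,-1],[0,0,0.12,0,0,0,-1],[0.03,0,0.16,0,0,0,-1],[0.08,0,0.2,0,0,0,-1],[0.12,0,0.22,0,0,0,-1],[0.16,0,0.22,0,0,0,-1]]'; python3 - <<'E'
from h import *
A=ctrl.get_image("scene");B=ctrl.get_image("side")
a=A[190:310,330:430];b=B[190:310,100:200]
top=np.hstack([cv2.resize(i,(400,400),interpolation=2) for i in(a,b)])
c=A[130:220,90:210];d=B[120:210,250:370]
bot=np.hstack([cv2.resize(i,(400,200),interpolation=2) for i in(c,d)])
cv2.imwrite("pics/c4.png",np.vstack([top,bot]))
E
```

```text
clock: 6.9
eef_pos: [667.5, 246.0, 338.7]
tool_rot: [-3.139, -0.009, 0.098]
force: [0.2, 0.4, 0.6]
width: 0.2
```

View pics/c4.png

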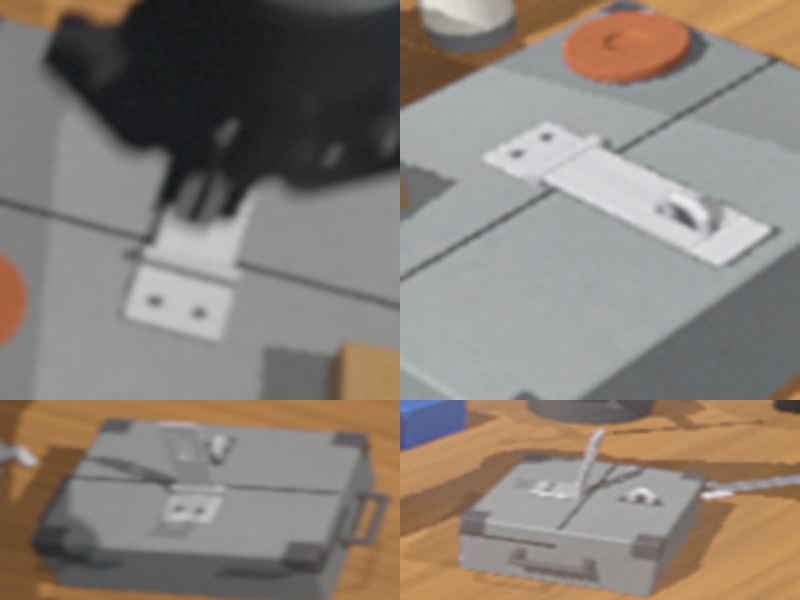

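The larger hasp lies flat with the staple loop standing up through its slot (upper right crop, about (690,210)). The smaller hasp still stands open, and the robot is clear of everything.

```bash
python3 -c "
from cell import ctrl
print(ctrl.finish_job())"
```

```text
the job is handed in; nothing more can be done
None
```

The larger chest's hasp is closed flat over its staple, and I handed the job in at about 7 s on the robot's clock. I pushed the strap over from behind with the closed fingers, then pressed it down about 50 mm from the hinge.

- **Larger hasp:** the strap stopped firmly at z ≈ 117 mm, the height its upper face should have when closed. The press on it was about 27 N. After I backed off, the side picture showed it lying flat with the staple loop up through the slot.
- **Smaller hasp:** I did not touch it, and it was still standing open in the last pictures.
- **Robot:** the arm was clear at z ≈ 340 mm, with the force reading near zero.
- **Checks:** none failed. My first estimate of the staple's position was rough: the two cameras differed by about 10 mm. The final fit of staple and hinge to both views left errors of 3 px or less in the enlarged pictures, and the contact height agreed with it.

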